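# Slide the red-capped wash bottle home into its bay

## Robot

A 6-joint arm with a two-finger parallel gripper is mounted at the origin on the work surface. World frame = base frame: x ahead of the robot, y to its left, z up, the work surface at z = 0. Lengths are in m, angles in rad, forces in N, time in s.
With the tool pointing down it reaches from about 0.25 to 0.725 m from the base axis. Payload 4 kg.
Tool frame: the origin (TCP) lies on the front face of the gripper's body, between the roots of the fingers; the fingertips stand 73 mm ahead of it and the grasp point (between the pads) lies bot.tcp_to_grasp ahead of it (bot.tcp_to_grasp is the distance from the TCP to the grasp point, in m); z points along the fingers, y is the line along which they close (so a half turn about z gives the same grasp; the last joint's range is limited). The gripper opens to 85 mm and grips with 20 to 120 N. Pads are 22 mm wide; open, the fingers measure 114 mm over their backs; the gripper's body (76 mm by 85 mm) begins 54 mm behind the grasp point. The pads swing forward as they close: fully open they stand 13 mm farther back than shut.
Start: joints at [-1.283, 0.241, 0.005, 1.335, 0, 1.571], TCP at [0.142, -0.479, 0.304] pointing down, gripper open.
Joint ranges: [-2.72, 2.72], [-1.05, 1.87], [-1.09, 1.28], [-1.99, 2.15], [-1.42, 1.44], [-3.14, 3.14]. Speed limits (rad/s): [2.79, 2.79, 3.14, 3.14, 3.14, 3.14].

## Interface

Orientations are given as a unit quaternion [x, y, z, w].
In Python, from workcell import bot gives the robot as it stands.
- The arm moves only by the shell command python3 -m jog 'ROWS' [OPENING]. ROWS is JSON, one flat list of numbers, 6 for each row, row after row: the shift along the world's x, y, z scaled (see below), then the turn, a rotation vector about the world's x, y, z scaled (see below). In form: [tx, ty, tz, wx, wy, wz, tx, ty, tz, wx, wy, wz, ...]. A call has 1 to 10 rows; each row is the pose to reach, as a shift and turn from the pose commanded when the call began; what a row does not reach only later rows make up. The controller multiplies each number of a shift by 800 mm and each number of a turn by 2 rad. A row lasts 1/12 s, in which the tool goes at most 41.7 mm and 7.16 degrees, less where a joint would pass 70% of its speed; a pose out of reach is approached as far as the arm can. A call with a number of a shift or a turn outside -1 to 1 is refused whole. A call with a gripper value outside its range is refused whole. OPENING is the opening, from -1 (shut) to 1 (fully open), set as the call begins (- or left out, the last holds). The fingers move at their own pace and stop on an object; the grip force is fixed at half the most. Time passes only in rows, so rows that repeat a pose let the fingers close. It gives the time, the measured TCP pose, the force, the opening and the grip force at its end, in the units of the state.
- bot.get_obs(): the state, without advancing time (a new reading comes with each control period).
- bot.camera(name): name is "side" or "top" or "wrist"; returns (picture, depth): 400x640x3 uint8, red, green, blue; 400x640 float32, m along the optical axis (not along the pixel's ray), 0 where there is no reading.
- bot.calibration(name): a dict with "intrinsics" (3x3 intrinsics, pixels), "pose" (4x4, takes a point from camera to world coordinates). Camera axes: x right, y up, looking along -z (the intrinsics and any distortion apply to the point x, -y, -z); pixel columns grow to the right and rows downward; lengths in m; the calibration is good to about 2 mm. A picture is of the moment at which its call begins: read the wrist's pose just before it. calibration takes no time and is no camera call; for the wrist camera it gives the pose at the moment of the call.
- bot.job_done(): hands the job in; it is judged then, once.
Trained networks look in the newest picture that a camera, given by its name, has taken for a name from the list of things; names that differ only in an ending like _2 or _b are one class to them, and where a whole thing is asked for, a point or a joint stands for the part that bears it (a point fixed in the world has none). Each returns a list of dicts, best first, with "confidence" (0 to 1); they miss things now and then, are a little off and sometimes report something else, mostly with a low value. They report only what shows in the picture. A call takes as long as a camera call.
- bot.find_in(label, camera): "at" ([x, y, z] in m, in the coordinates of the camera as it stood for that picture, good to about 4 mm: the middle of the surface that is visible of it).
- bot.tip_of(label, camera): "at" ([x, y, z] in m, in the coordinates of the camera as it stood for that picture, good to about 4 mm: a listed point, or the origin of a listed thing).
The state is a dict: "clock": time; "joint_pos": joint angles; "joint_vel": joint speeds; "tau": joint torques, N m; "eef_pos": TCP position; "tool_rot": TCP orientation; "ft_force": force on the tool from outside, world axes, zero at the start; "ft_torque": the same for the moment, N m; "grip_width": finger opening in m; "grasp_force": force on a finger pad.
Only numpy, scipy, OpenCV 4.12 (cv2) and the standard library are available. Lean on these libraries where they do the work, as an engineer would, in place of code of your own. Each camera call takes 0.05 s, during which the arm holds its last target. There are 200 camera calls.

## Task

Without gripping or lifting it, push the tall red-capped wash bottle low on its body so that it slides across the bench, standing upright, into the empty bay of the low aluminium fence (the bay with the blue spot), until it is all the way in against the bay's back wall. Push gently, do not tip it over, leave the blue-capped bottle and the other things on the bench where they are, and finish with the bottle released.

Things in the scene. Friction and masses are not known exactly. Their poses are not given: they have to be found in the camera images.
- bottle: Red-capped white wash bottle to push, loose, about 0.3 kg: round body 54 mm in diameter, straight to 118 mm, shoulder to 142 mm, red cap 32 mm wide to 164 mm, thin red spout to 199 mm within the body's outline. Origin: centre of its underside. z up; yaw is of no matter (round). Pushed within about 25 mm of its foot it slides; pushed higher up it may tip.
- mark: Flat blue spot, 48 mm in diameter, under 1 mm thick (no obstacle), on the bench in the empty bay. Origin: its centre, where the centre of the bottle's foot is when the bottle stands mid-bay touching the back wall. x axis: the direction in which a bottle goes into the bay; y across the bay.
- fence: Low aluminium fence fixed to the bench: two floorless bays side by side. Origin: on the bench between them. x axis: from the open side to the back wall; y along the row. Walls 6 mm thick, 35 mm high. Bay centres y = -44, +44 mm, each 82 mm wide; back wall's inner face x = +30 mm; side walls (y = -88, 0, +88 mm) end at x = -28 mm in 10 mm posts, mouth 78 mm wide. Either bay may be empty.
- parked: Blue-capped wash bottle, same size and shape as the red-capped one, standing loose in the other bay: leave it there. Origin: centre of its underside.
- wipes: Green wipes box, loose, 110 x 120 x 80 mm with a paper tuft on top up to 109 mm; leave alone. Origin: centre of its underside.
- flange: Steel ring lying flat on a paper sheet, loose, 60 mm outer and 34 mm inner diameter, 10 mm high; leave alone. Origin: centre of its underside.
- vial: Small amber jar with black cap, loose, 36 mm in diameter, 65 mm high; leave alone. Origin: centre of its underside.

How it is judged:
By the outcome, as a careful person would: the job done as asked, in the order asked, and still so for the second after the job is handed in, with the robot touching nothing.
It also fails if it takes over 64 s, if anything falls off the work surface, if the arm or the gripper's body presses on something with over 40 N, if the wrist force passes 120 N, or if a joint passes its speed limit or range.

## Working session

There is one attempt and no reset: what is moved stays moved. The work goes in short steps, Python scripts to look and compute and a shell command to move; the robot and the scene stay as the last step left them, time stands still between calls to the robot, and variables do not carry over. Pictures are saved under pics/ and viewed, at most 10 in all, crops included, and the job is handed in when it is done.

```bash
mkdir -p pics
cat > h.py <<'E'
import numpy as np, cv2
from workcell import bot
def world(cam,p):
    T=bot.calibration(cam)["pose"]; return (np.array(T)@np.r_[p,1])[:3]
def snap(cam,name):
    im,d=bot.camera(cam); cv2.imwrite(f"pics/{name}.png",im[:,:,::-1]); return im,d
E
python3 - <<'E'
from h import *
for c in ["top","side"]:
    snap(c,c+"1")
    for l in ["bottle","mark","fence","parked","wipes","flange","vial"]:
        for r in bot.tip_of(l,c)[:2]:
            print(c,l,round(r["confidence"],2),world(c,r["at"]).round(3))
o=bot.get_obs();print(o["clock"],o["eef_pos"],o["tool_rot"],o["grip_width"],bot.tcp_to_grasp)
E
```

```text
top bottle 0.81 [ 0.56  -0.076  0.002]
top mark 0.91 [0.583 0.165 0.001]
top fence 0.56 [0.625 0.148 0.002]
top wipes 0.79 [ 0.599  0.431 -0.002]
top flange 0.72 [ 0.598 -0.328 -0.003]
top vial 0.71 [0.39  0.327 0.001]
side bottle 0.81 [ 0.561 -0.079  0.   ]
side mark 0.4 [ 0.581  0.16  -0.002]
side fence 0.94 [ 0.621  0.145 -0.003]
side parked 0.79 [ 0.663  0.133 -0.001]
side wipes 0.82 [ 0.597  0.43  -0.001]
side flange 0.79 [ 0.593 -0.329 -0.003]
side vial 0.76 [ 0.395  0.32  -0.002]
0.8 [ 0.141923   -0.47942585  0.30391642] [9.89664209e-01 1.43404163e-01 1.27365383e-05 6.47944458e-06] 0.08554088797181608 0.0539
```

View pics/top1.png

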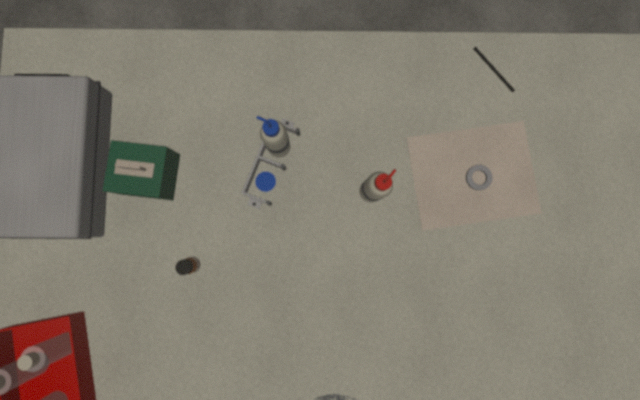

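View pics/side1.png

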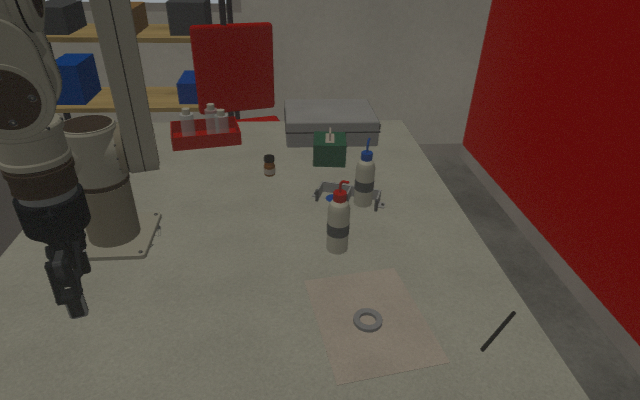

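The top picture shows the red-capped bottle at pixel (378,185), the blue spot at (265,181), and the blue bottle in the other bay at (273,133). The bays open to image right, which is -y. I'll zoom in on the fence to get its angle.

```bash
cat >> h.py <<'E'
def onz(cam,u,v,z):
    c=bot.calibration(cam); K=np.array(c["intrinsics"]); T=np.array(c["pose"])
    r=np.linalg.inv(K)@[u,v,1]; r=T[:3,:3]@[r[0],-r[1],-r[2]]; o=T[:3,3]
    return o+r*(z-o[2])/r[2]
E
python3 - <<'E'
from h import *
im=cv2.imread("pics/top1.png")
c=im[100:225,220:420]; cv2.imwrite("pics/top1c.png",cv2.resize(c,None,fx=4,fy=4,interpolation=cv2.INTER_CUBIC))
h=cv2.cvtColor(im,cv2.COLOR_BGR2HSV)
m=cv2.inRange(h,(100,120,60),(130,255,255)); n,_,s,ce=cv2.connectedComponentsWithStats(m)
for i in range(1,n):
    if s[i,4]>30: print(s[i],ce[i],onz("top",*ce[i],0))
print(bot.calibration("top")["pose"], bot.calibration("top")["intrinsics"])
E
```

```text
[259 118  19  18 195] [269.9025641  126.75384615] [0.71093438 0.15607933 0.        ]
[256 173  19  18 269] [265.11895911 181.17100372] [0.58198416 0.16494191 0.        ]
[[ 0.00589828  0.99612819 -0.08771457  0.47054111]
 [-0.99997329  0.00625419  0.00378329  0.04847354]
 [ 0.00431722  0.08768991  0.99613846  0.83122896]
 [ 0.          0.          0.          1.        ]] [[361.17950588   0.         316.61880125]
 [  0.         361.17950588 197.92816587]
 [  0.           0.           1.        ]]
```

View pics/top1c.png

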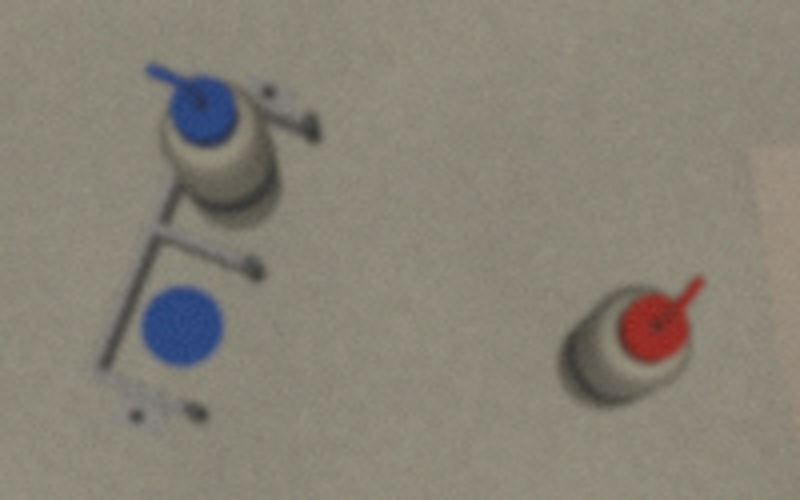

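The fence's in-direction is about 68° from +x, from the posts at pixels (269.5,203), (284,167) and (298,132). The plan is to use the nearly closed fingers as a low two-point cradle, tilted 40°. The first push goes along 100° to a point on the bay axis, and the second along 68° into the bay.

```bash
cat >> h.py <<'E'
from scipy.spatial.transform import Rotation as R
def goal(az,tilt,pos):
    o=bot.get_obs(); a,t=np.radians([az,tilt]); p=np.array([np.cos(a),np.sin(a),0]); u=np.array([0,0,1])
    x=np.cos(t)*p+np.sin(t)*u; z=np.sin(t)*p-np.cos(t)*u
    G=R.from_matrix(np.c_[x,np.cross(z,x),z]); w=(G*R.from_quat(o["tool_rot"]).inv()).as_rotvec()
    print("shift",((np.array(pos)-o["eef_pos"])/.8).round(4),"turn",(w/2).round(4),np.degrees(np.linalg.norm(w)).round(1),"at",o["eef_pos"].round(4),o["clock"])
E
python3 - <<'E'
from h import *
for p in ["h=1"]: pass
goal(100,40,[.581,-.196,.2])
p=[onz("top",u,v,.03) for u,v in [(269.5,202.75),(284,167.25),(298,131.75)]]; print(p)
E
```

```text
shift [ 0.5488  0.3543 -0.1299] turn [ 0.3238 -0.2004  0.6967] 91.0 at [ 0.1419 -0.4794  0.3039] 0.8
[array([0.52967467, 0.15011565, 0.03      ]), array([0.60970538, 0.11899656, 0.03      ]), array([0.69116368, 0.08845046, 0.03      ])]
```

```bash
python3 -m jog '[0.05,0.035,0,0.0324,-0.02,0.07,0.1,0.07,0,0.065,-0.04,0.139,0.15,0.1,0,0.097,-0.06,0.209,0.2,0.14,0,0.13,-0.08,0.279,0.25,0.17,-0.02,0.162,-0.1,0.348,0.3,0.2,-0.04,0.194,-0.12,0.418,0.35,0.23,-0.06,0.227,-0.14,0.488,0.4,0.26,-0.08,0.259,-0.16,0.557,0.45,0.29,-0.1,0.291,-0.18,0.627,0.5,0.32,-0.12,0.3238,-0.2004,0.6967]' -0.48; python3 -c "
from h import *
goal(100,40,[.581,-.196,.2]);print(bot.get_obs()['joint_pos'])"
```

```text
clock: 1.63
eef_pos: [0.4838, -0.2583, 0.2311]
tool_rot: [0.727, 0.626, 0.181, -0.215]
ft_force: [0.4, -0.9, 0.9]
grip_width: 0.022
grasp_force: 0.0
shift [ 0.1215  0.0779 -0.0388] turn [ 0.0681 -0.0415  0.1458] 19.1 at [ 0.4838 -0.2583  0.2311] 1.6333
[-0.66810107  0.61561567  0.27289843  1.61140709  0.43325835  0.9659523 ]
```

```bash
python3 -m jog '[0.04,0.03,-0.01,0.024,-0.014,0.05,0.08,0.05,-0.02,0.046,-0.028,0.1,0.12,0.078,-0.039,0.068,-0.0415,0.146,0.12,0.078,-0.039,0.068,-0.0415,0.146,0.12,0.078,-0.039,0.068,-0.0415,0.146]'
python3 - <<'E'
from h import *
goal(100,40,[.581,-.196,.066]);print(bot.get_obs()['joint_pos'])
snap("wrist","w1")
for c in ["wrist","side"]:
    if c=="side": snap(c,"s2")
    for l in ["bottle","mark"]:
        for r in bot.tip_of(l,c)[:1]: print(c,l,round(r["confidence"],2),world(c,r["at"]).round(4))
E
```

```text
clock: 2.05
eef_pos: [0.5791, -0.1946, 0.1952]
tool_rot: [0.605, 0.718, 0.217, -0.266]
ft_force: [-0.2, -0.3, -0.1]
grip_width: 0.0223
grasp_force: 0.0
shift [ 0.0023 -0.0018 -0.1615] turn [-0.0004 -0.0047  0.0002] 0.5 at [ 0.5791 -0.1946  0.1952] 2.05
[-0.51207223  0.84174761  0.54065076  1.76592646  0.51704054  0.75402658]
wrist bottle 0.69 [ 0.5588 -0.0853  0.0076]
wrist mark 0.65 [0.5798 0.1618 0.0035]
side bottle 0.93 [ 0.5604 -0.0781 -0.0017]
side mark 0.36 [ 0.5835  0.1605 -0.0013]
```

View pics/w1.png

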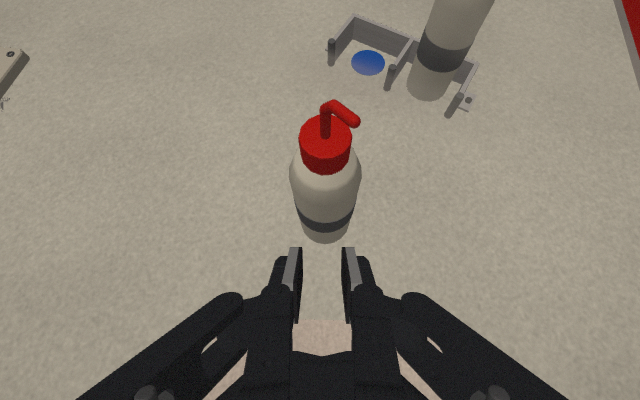

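The wrist view shows the bottle centred ahead of the cradle at (325,190), with the empty bay and blue spot at (368,62). Before lowering I'll check that the wrist camera clears the bottle.

```bash
python3 - <<'E'
from h import *
o=bot.get_obs(); c=np.array(bot.calibration("wrist")["pose"])[:3,3]
print("cam in tool",R.from_quat(o["tool_rot"]).inv().apply(c-o["eef_pos"]), "world rel",c-o["eef_pos"])
E
python3 -m jog '[0,0,-0.04,0,0,0,0,0,-0.08,0,0,0,0,0,-0.12,0,0,0,0,0,-0.15,0,0,0,0,0,-0.16,0,0,0,0,0,-0.16,0,0,0,0,0,-0.16,0,0,0]'; python3 -c "
from h import *
goal(100,40,[.581,-.196,.066])"
```

```text
cam in tool [ 0.08359312 -0.00032059 -0.07045781] world rel [-0.00350898  0.01888174  0.10762613]
clock: 2.93
eef_pos: [0.5786, -0.1976, 0.074]
tool_rot: [0.607, 0.718, 0.219, -0.261]
ft_force: [0.8, -0.2, 0.5]
grip_width: 0.0223
grasp_force: 0.0
shift [ 0.003  0.002 -0.01 ] turn [ 0.0013 -0.0005  0.0028] 0.4 at [ 0.5786 -0.1976  0.074 ] 2.9333
```

```bash
python3 -m jog '[0,0.003,-0.01,0,0,0,-0.001,0.01,-0.01,0,0,0,-0.003,0.02,-0.01,0,0,0,-0.005,0.03,-0.01,0,0,0,-0.006,0.037,-0.01,0,0,0,-0.0065,0.042,-0.01,0,0,0,-0.007,0.047,-0.01,0,0,0,-0.008,0.052,-0.01,0,0,0,-0.009,0.057,-0.01,0,0,0,-0.01,0.062,-0.01,0,0,0]'
python3 - <<'E'
from h import *
goal(100,40,[.552,-.028,.066])
snap("side","s3")
for r in bot.tip_of("bottle","side")[:1]: print(r["confidence"],world("side",r["at"]).round(4))
E
```

```text
clock: 3.77
eef_pos: [0.5708, -0.1475, 0.0645]
tool_rot: [0.606, 0.719, 0.219, -0.261]
ft_force: [0.4, -2.7, 0.2]
grip_width: 0.0225
grasp_force: 1.2
shift [-0.0234  0.1494  0.0019] turn [ 0.0016 -0.0006  0.0024] 0.3 at [ 0.5708 -0.1475  0.0645] 3.7667
0.9 [ 0.5593 -0.0691 -0.0037]
```

View pics/s3.png

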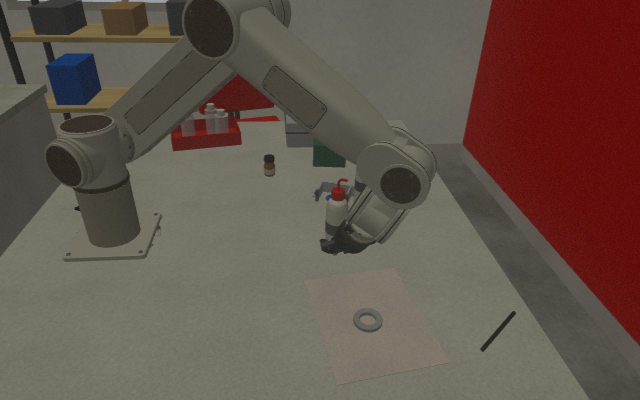

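The bottle slides upright in the cradle with a push of about 2.7 N, so I continue.

```bash
python3 -m jog '[-0.001,0.007,0,0,0,0,-0.002,0.014,0,0,0,0,-0.003,0.021,0,0,0,0,-0.0044,0.028,0,0,0,0,-0.0055,0.035,0,0,0,0,-0.0066,0.042,0,0,0,0,-0.0077,0.049,0,0,0,0,-0.0088,0.056,0,0,0,0,-0.01,0.063,0,0,0,0,-0.011,0.07,0,0,0,0]'; python3 -m jog '[-0.001,0.007,0,0,0,0,-0.002,0.014,0,0,0,0,-0.003,0.021,0,0,0,0,-0.0044,0.028,0,0,0,0,-0.0055,0.035,0,0,0,0,-0.0066,0.042,0,0,0,0,-0.0077,0.049,0,0,0,0,-0.0088,0.056,0,0,0,0,-0.01,0.063,0,0,0,0,-0.011,0.067,0,0,0,0]';python3 -m jog '[0,0,0,0,0,0,0,0,0,0,0,0]'
python3 - <<'E'
from h import *
goal(100,40,[.552,-.028,.066])
for c in ["side","top"]:
  snap(c,c+"4")
  for l in ["bottle","parked","mark"]:
    for r in bot.tip_of(l,c)[:1]: print(c,l,r["confidence"],world(c,r["at"]).round(4))
E
```

```text
clock: 4.7
eef_pos: [0.5614, -0.0906, 0.0642]
tool_rot: [0.606, 0.718, 0.219, -0.262]
ft_force: [0.8, -3.3, 1.2]
grip_width: 0.0222
grasp_force: 1.3
clock: 5.53
eef_pos: [0.5526, -0.0368, 0.0642]
tool_rot: [0.606, 0.719, 0.219, -0.262]
ft_force: [0.2, -2.8, 0.7]
grip_width: 0.0221
grasp_force: 1.3
clock: 5.7
eef_pos: [0.5525, -0.037, 0.0642]
tool_rot: [0.606, 0.718, 0.219, -0.262]
ft_force: [0.3, -0.2, 0.3]
grip_width: 0.0222
grasp_force: 0.0
shift [-0.0006  0.0112  0.0023] turn [ 0.0007 -0.0017  0.0019] 0.3 at [ 0.5525 -0.037   0.0642] 5.7
side bottle 0.67 [ 0.5422  0.0416 -0.0012]
top bottle 0.93 [0.5375 0.0404 0.0017]
top parked 0.74 [ 0.6669  0.1372 -0.0018]
top mark 0.85 [0.5804 0.1671 0.0028]
```

View pics/top4.png

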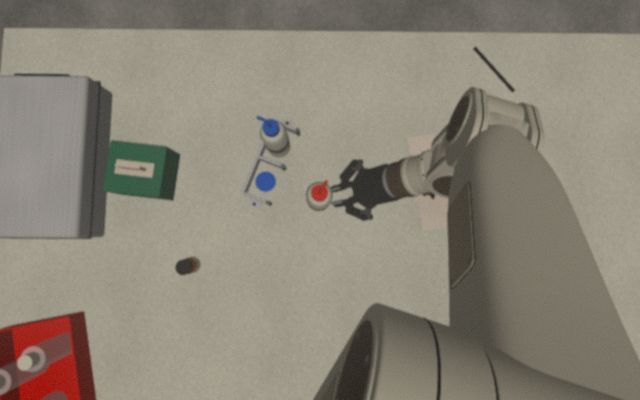

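Both cameras put the bottle at about (0.5395, 0.041), upright, at pixel (318,195). It still has 129 mm to go to the spot, along about 71°. I'll back off, yaw the tool to 71° and re-approach.

```bash
python3 -m jog '[0.004,-0.02,0,0,0,0,0.007,-0.04,0,0,0,0,0.011,-0.06,0,0,0,0,-0.005,-0.06,0,0,0,-0.05,-0.02,-0.055,0,0,0,-0.1,-0.035,-0.05,0,0,0,-0.15,-0.05,-0.048,0,0,0,-0.2,-0.066,-0.044,0,0,0,-0.253,-0.066,-0.044,0,0,0,-0.253,-0.066,-0.044,0,0,0,-0.253]'
python3 - <<'E'
from h import *
goal(71,40,[.500,-.072,.065])
for c in ["side","wrist"]:
  snap(c,c+"5")
  for l in ["bottle","mark"]:
    for r in bot.tip_of(l,c)[:1]: print(c,l,r["confidence"],world(c,r["at"]).round(4))
E
```

```text
clock: 6.93
eef_pos: [0.4982, -0.0723, 0.0643]
tool_rot: [0.767, 0.544, 0.277, -0.2]
ft_force: [-0.9, -1.1, 0.7]
grip_width: 0.0221
grasp_force: 0.0
shift [0.0023 0.0004 0.0008] turn [-0.0001 -0.0026  0.0015] 0.3 at [ 0.4982 -0.0723  0.0643] 6.9333
side bottle 0.73 [ 0.5389  0.042  -0.002 ]
side mark 0.6 [0.5862 0.1629 0.0022]
wrist bottle 0.6 [ 0.5393  0.0375 -0.0009]
```

View pics/wrist5.png

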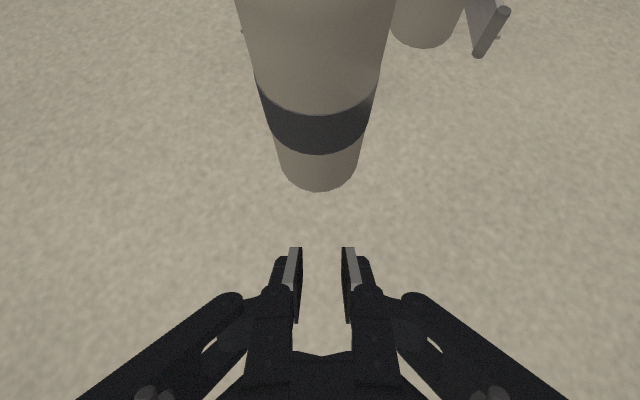

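The bottle is centred ahead of the cradle, with its foot at (318,190). I'll push about 140 mm of the 170 mm, then check.

```bash
python3 -m jog '[0.004,0.011,0,0,0,0,0.008,0.022,0,0,0,0,0.012,0.033,0,0,0,0,0.0145,0.041,0,0,0,0,0.0165,0.047,0,0,0,0,0.0187,0.053,0,0,0,0,0.021,0.06,0,0,0,0,0.0237,0.067,0,0,0,0,0.026,0.074,0,0,0,0,0.0286,0.081,0,0,0,0]'; python3 -m jog '[0.0025,0.007,0,0,0,0,0.005,0.014,0,0,0,0,0.0075,0.021,0,0,0,0,0.01,0.028,0,0,0,0,0.0124,0.035,0,0,0,0,0.0148,0.042,0,0,0,0,0.0173,0.049,0,0,0,0,0.0198,0.056,0,0,0,0,0.022,0.063,0,0,0,0,0.0247,0.07,0,0,0,0]'
python3 - <<'E'
from h import *
goal(71,40,[.555,.0885,.065])
for c in ["side","top"]:
  snap(c,c+"6")
  for l in ["bottle","parked","mark","fence"]:
    for r in bot.tip_of(l,c)[:1]: print(c,l,r["confidence"],world(c,r["at"]).round(4))
im=cv2.imread("pics/top6.png")[100:225,220:420]; cv2.imwrite("pics/top6c.png",cv2.resize(im,None,fx=4,fy=4,interpolation=cv2.INTER_CUBIC))
E
```

```text
clock: 8.07
eef_pos: [0.523, -0.0077, 0.0642]
tool_rot: [0.767, 0.544, 0.277, -0.199]
ft_force: [-0.9, -1.8, -0.6]
grip_width: 0.0223
grasp_force: 1.0
clock: 8.9
eef_pos: [0.5427, 0.0485, 0.0642]
tool_rot: [0.767, 0.544, 0.277, -0.199]
ft_force: [-1.2, -1.5, 0.3]
grip_width: 0.0219
grasp_force: 1.0
shift [0.0154 0.0499 0.001 ] turn [ 0.0003 -0.0018  0.0021] 0.3 at [0.5427 0.0485 0.0642] 8.9
side bottle 0.79 [ 0.5674  0.1202 -0.003 ]
side parked 0.78 [ 0.6645  0.1328 -0.0007]
side fence 0.89 [ 6.221e-01  1.492e-01 -1.000e-04]
top bottle 0.79 [0.5687 0.1227 0.0041]
top parked 0.81 [ 0.6667  0.1359 -0.0043]
top mark 0.43 [0.5803 0.1642 0.0014]
top fence 0.86 [0.6239 0.1489 0.0049]
```

View pics/top6c.png

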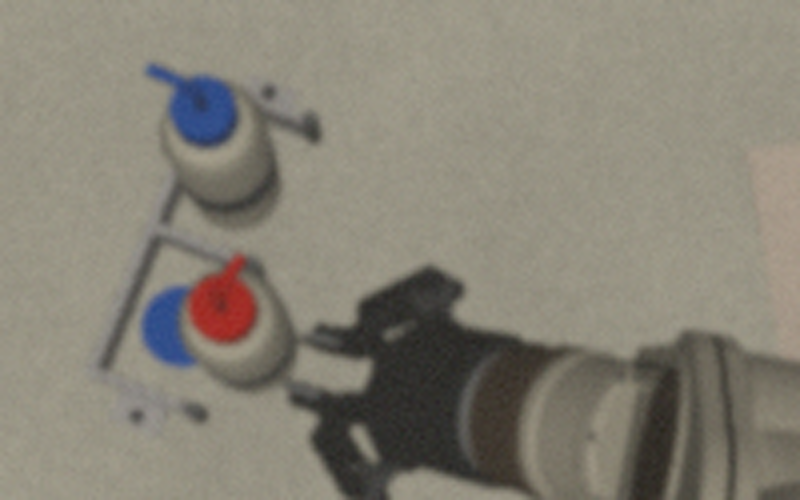

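The bottle is upright midway through the mouth, clear of both posts, with about 43 mm left.

```bash
python3 -m jog '[0.0018,0.0055,0,0,0,0,0.0036,0.011,0,0,0,0,0.0052,0.0165,0,0,0,0,0.0068,0.022,0,0,0,0,0.0082,0.0265,0,0,0,0,0.0095,0.031,0,0,0,0,0.0107,0.035,0,0,0,0,0.0119,0.039,0,0,0,0,0.0131,0.0425,0,0,0,0,0.0136,0.0445,0,0,0,0]'; python3 -m jog '[0.0003,0.001,0,0,0,0,0.0006,0.002,0,0,0,0,0.0009,0.003,0,0,0,0,0.0012,0.004,0,0,0,0]'
python3 - <<'E'
from h import *
goal(71,40,[.555,.0885,.065])
E
```

```text
clock: 10.23
eef_pos: [0.5536, 0.084, 0.0642]
tool_rot: [0.767, 0.544, 0.277, -0.199]
ft_force: [-0.5, -1.7, -0.8]
grip_width: 0.0223
grasp_force: 0.8
clock: 10.57
eef_pos: [0.5545, 0.0867, 0.0642]
tool_rot: [0.767, 0.544, 0.277, -0.199]
ft_force: [-0.1, -1.3, -0.9]
grip_width: 0.0223
grasp_force: 0.8
shift [0.0007 0.0022 0.001 ] turn [ 0.0004 -0.0017  0.0022] 0.3 at [0.5545 0.0867 0.0642] 10.5667
```

Still a free slide, so I creep in until the force rises.

```bash
python3 -m jog '[0.0003,0.001,0,0,0,0,0.0006,0.002,0,0,0,0]'; python3 -m jog '[0.0003,0.001,0,0,0,0,0.0006,0.002,0,0,0,0]';  python3 - <<'E'
from h import *
for c in ["side","top"]:
  snap(c,c+"7")
  for l in ["bottle","parked"]:
    for r in bot.tip_of(l,c)[:1]: print(c,l,r["confidence"],world(c,r["at"]).round(4))
E
```

```text
clock: 10.73
eef_pos: [0.555, 0.0883, 0.0642]
tool_rot: [0.767, 0.544, 0.277, -0.199]
ft_force: [-0.2, -1.8, 0.0]
grip_width: 0.0223
grasp_force: 0.8
clock: 10.9
eef_pos: [0.5555, 0.09, 0.0642]
tool_rot: [0.767, 0.544, 0.277, -0.199]
ft_force: [-0.2, -0.9, -0.9]
grip_width: 0.0223
grasp_force: 0.8
side bottle 0.77 [ 0.5803  0.1631 -0.0029]
side parked 0.64 [ 0.6658  0.1324 -0.0029]
top bottle 0.81 [ 5.823e-01  1.659e-01 -2.000e-04]
top parked 0.73 [ 0.6642  0.1355 -0.0009]
```

```bash
for i in 1 ; do python3 -m jog '[0.0003,0.001,0,0,0,0,0.0006,0.002,0,0,0,0]'; done; python3 -m jog '[0.0003,0.001,0,0,0,0,0.0006,0.002,0,0,0,0]'
```

```text
clock: 11.37
eef_pos: [0.5559, 0.0915, 0.0642]
tool_rot: [0.767, 0.544, 0.277, -0.199]
ft_force: [-0.6, -1.8, 0.1]
grip_width: 0.0224
grasp_force: 0.9
clock: 11.53
eef_pos: [0.5564, 0.0929, 0.0641]
tool_rot: [0.767, 0.544, 0.277, -0.198]
ft_force: [-2.3, -6.3, 2.2]
grip_width: 0.0222
grasp_force: 3.2
```

```bash
python3 -m jog '[0.0003,0.001,0,0,0,0,0.0003,0.001,0,0,0,0]'
python3 - <<'E'
from h import *
snap("top","top8"); snap("side","side8")
a=cv2.imread("pics/top8.png")[100:225,220:345]; b=cv2.imread("pics/side8.png")[125:250,275:425]
f=lambda i:cv2.resize(i,(400,400*i.shape[0]//i.shape[1]),interpolation=cv2.INTER_CUBIC)
a,b=f(a),f(b); b=cv2.copyMakeBorder(b,0,400-b.shape[0],0,0,0); cv2.imwrite("pics/c8.png",np.hstack([a,b]))
E
```

```text
clock: 11.7
eef_pos: [0.5564, 0.093, 0.0642]
tool_rot: [0.767, 0.543, 0.277, -0.198]
ft_force: [-3.7, -7.5, 2.7]
grip_width: 0.0222
grasp_force: 3.7
```

View pics/c8.png

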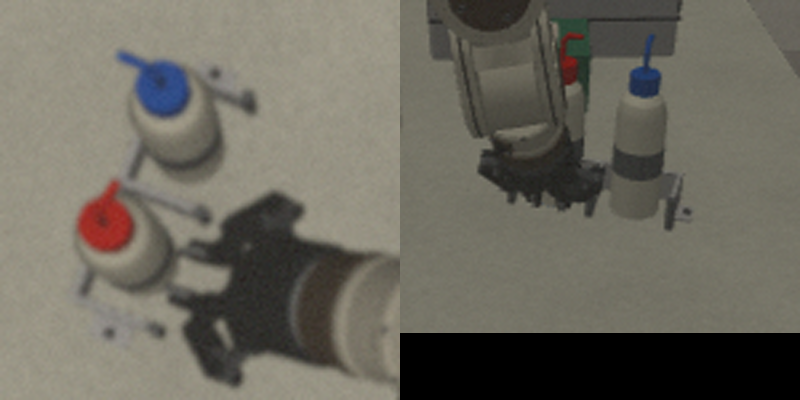

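The bottle stands upright against the back wall. The push force rose to about 8 N with no further motion, and the pads felt it. I'll retreat straight back.

```bash
python3 -m jog '[-0.002,-0.006,0,0,0,0,-0.006,-0.018,0,0,0,0,-0.014,-0.04,0,0,0,0,-0.026,-0.075,0,0,0,0,-0.04,-0.11,0,0,0,0,-0.05,-0.14,0,0,0,0,-0.055,-0.155,0,0,0,0,-0.055,-0.155,0,0,0,0,-0.055,-0.155,0,0,0,0]'
python3 - <<'E'
from h import *
for c in ["side","top"]:
  snap(c,c+"9")
  for l in ["bottle","parked","fence"]:
    for r in bot.tip_of(l,c)[:1]: print(c,l,r["confidence"],world(c,r["at"]).round(4))
a=cv2.imread("pics/top9.png")[100:225,220:345]; b=cv2.imread("pics/side9.png")[125:250,275:400]
f=lambda i:cv2.resize(i,(400,400),interpolation=cv2.INTER_CUBIC)
cv2.imwrite("pics/c9.png",np.hstack([f(a),f(b)]))
E
```

```text
clock: 12.55
eef_pos: [0.5129, -0.0309, 0.0645]
tool_rot: [0.767, 0.543, 0.278, -0.198]
ft_force: [0.2, 0.6, -0.6]
grip_width: 0.0224
grasp_force: 0.0
side bottle 0.81 [ 0.5826  0.165  -0.0021]
side parked 0.9 [ 0.6673  0.1346 -0.0042]
side fence 0.71 [ 0.6231  0.1472 -0.0033]
top bottle 0.93 [0.5819 0.1679 0.0034]
top parked 0.56 [ 0.664   0.1365 -0.0009]
top fence 0.76 [0.6267 0.1484 0.0041]
```

View pics/c9.png

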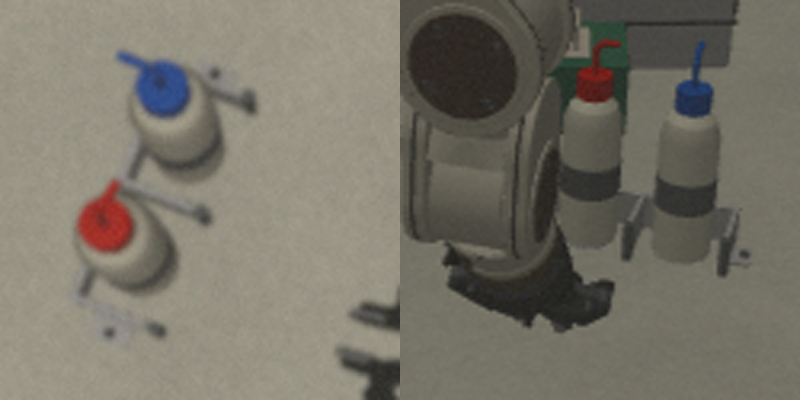

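The red-capped bottle stands upright on the spot against the back wall, the blue one hasn't moved, and the gripper is clear. I'm handing the job in.

```bash
python3 -c "
from workcell import bot
print(bot.job_done())"
```

```text
the job is handed in; nothing more can be done
None
```

The red-capped bottle was slid upright into the empty bay until it stopped against the back wall, then released. The blue-capped bottle stayed where it was, and the job was handed in about 13 s into the 64 s allowed.

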